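Gauge a flat bar at the fence's flip stop

ROBOT

A 6-joint arm with a two-finger parallel gripper is mounted at the origin on a cart in front of the work surface, level with it; the furniture and walls round the work are solid. World frame = base frame: x ahead of the robot, y to its left, z up, the work surface at z = 0. Lengths are in m, angles in rad, forces in N, time in s.
With the tool pointing down it reaches from about 0.275 to 0.825 m from the base axis. Payload 4.9 kg.
Tool frame: the origin (TCP) lies on the centre line of the jaws, within the pads' length; the fingertips stand env.tips_ahead ahead of it and the grasp point (between the pads) lies 2 mm behind it (env.tips_ahead is the distance from the TCP to the fingertips, in m); x points along the fingers, y is the direction in which the jaws open and shut, and the axes are right-handed (so a half turn about x gives the same grasp; the last joint's range is limited). The gripper opens to 85 mm and grips with 20 to 120 N. Pads are 22 mm wide; open, the fingers measure 114 mm over their backs; the gripper's body (76 mm by 85 mm) begins 54 mm behind the grasp point. The pads swing forward as they close: fully open they stand 13 mm farther back than shut.
Start: joints at [1.065, 0.326, -0.193, 1.052, 0, 1.437], TCP at [0.2, 0.512, 0.248] pointing down, gripper open.
Joint ranges: [-2.65, 2.65], [-0.97, 1.79], [-1.3, 1.35], [-1.93, 2.1], [-1.47, 1.37], [-3.14, 3.14]. Speed limits (rad/s): [2.57, 2.57, 3.14, 3.14, 3.14, 3.14].

INTERFACE

Orientations are given as a unit quaternion [x, y, z, w].
In Python, from workcell import status, viewer, env gives the robot as it stands. The module is installed in compiled form; this text tells all that it offers.
- The arm moves only by the tool step_arm, never from a script. Its argument "commands" is a list of rows, each a list of 2 entries, a list of its own where there are three numbers: the shift along the world's x, y, z in units of 30 mm (1.0 is 30 mm), then the turn about the world's z in degrees. A call has exactly 5 rows; each row is the pose to reach, as a shift and turn from the pose commanded when the call began; what a row does not reach only later rows make up. A row lasts 1/12 s, in which the tool goes at most 41.7 mm and 7.16 degrees, less where a joint would pass 70% of its speed; a pose out of reach is approached as far as the arm can. A call with a gripper value outside its range is refused whole. "gripper" is the opening, from 0 (shut) to 1 (fully open), set as the call begins (left out, the last holds). The fingers move at their own pace and stop on an object; "newtons" is the grip in N (left out, the last holds). Time passes only in rows, so rows that repeat a pose let the fingers close, or fill a call up. It gives the time, the measured TCP pose, the force and the opening at its end, in the units of the state.
- status.read_state(): the state, without advancing time (a new reading comes with each control period).
- viewer.grab_frame(name): name is "scene" or "top" or "wrist"; returns the picture (480x640x3 uint8, red, green, blue); there is no depth.
- viewer.get_calibration(name): a dict with "mtx" (3x3 intrinsics, pixels), "distortion" ([k1, k2, p1, p2, k3] as OpenCV has them; the pictures are not rectified), "origin" and "rotation" of the camera in the world. Camera axes: x right, y down, z forward; pixel columns grow to the right and rows downward; lengths in m; the calibration is good to about 2 mm. A picture is of the moment at which its call begins: read the wrist's pose just before it. get_calibration takes no time and is no camera call; for the wrist camera it gives the pose at the moment of the call.
- env.close_job(): hands the job in, once; it reports no verdict.
The state is a dict: "time": time; "joint_positions": joint angles; "joint_velocities": joint speeds; "joint_efforts": joint torques, N m; "eef_pos": TCP position; "tool_rot": TCP orientation; "ft_force": force on the tool from outside, world axes, zero at the start; "wrist_torque": the same for the moment, N m; "gripper_width": finger opening in m.
Only numpy, scipy, OpenCV 4.12 (cv2) and the standard library are available. Lean on these libraries where they do the work, as an engineer would, in place of code of your own. Each camera call takes 0.05 s, during which the arm holds its last target. There are 200 camera calls.

TASK

Flip the hinged stop fully down onto the fence, stand the flat metal bar on one of its long narrow edges on the fixture's base plate, flat along the fence, and push its end up against the stop, keeping a light steady press there for a moment. Then flip the stop back up to upright or beyond and leave the bar standing where it was gauged, ready for marking. The V rest can hold the bar while you change your grip; do not disturb the stamp, ink pad tin, carton or tally counter.

Things in the scene. Friction and masses are not known exactly. Their poses are not given: they have to be found in the camera images.
- bar_center (a point): Centre of the loose flat aluminium bar, 130 x 60 x 18 mm, about 0.3 kg, two dark screw holes in each broad face. Own x along its 130 mm length, y across its 60 mm width, z through its 18 mm thickness. Starts lying flat on the belt. Both broad faces, ends and long edges are alike: any may be used. Gauged, its length lies along the fixture's y, its width upright.
- bar: The same bar as a body; origin at the middle of one broad face (the lower one at the start), axes as above.
- gauge_corner (a point): Gauging corner of the fixed fence fixture: where the fence's front face, the lowered stop's gauging face and the base plate's top meet, 8 mm over the belt. Axes of the fixture: x into the fence (away from the robot), y along the fence away from the stop, z up. The gauged bar's centre is at x -9, y 65, z 30 mm from here.
- gauge_fence: The fixture itself; axes as gauge_corner. Origin on the belt, in the plane of the fence's front face, half-way along; gauge_corner is at x 0, y -62, z 8 mm. Grey base plate 8 mm thick: x -80 to 50, y -120 to 120. Aluminium fence on it: x 0 to 20, y -115 to 115, its top 36 mm over the belt (28 mm over the base plate).
- stop_hinge (a point): Middle of the flip stop's hinge axis, which is the fixture's y; 30 mm behind the fence's front face, 42 mm over the belt. Axes as the fixture's. Two ears, tops 9 mm above the axis, hold it.
- stop_barrel (a point): Centre of the round finger barrel at the stop's free end, 85 mm from the hinge axis: 15 mm diameter, 24 mm long along the fixture's y (4 mm past the arm each side). Its two flat ends can be pinched from above at every angle; it turns between the fingers. Stop down: 42 mm over the belt, 55 mm in front of the fence's face, clear of a bar at the fence.
- flip_stop (a joint): Angle of the steel flip stop, rad. 0: down, arm level on the fence's top; pi/2: upright; 1.9: leaning back, its limit. Arm 16 mm wide, 12 thick; its toe, 2 to 24 mm in front of the fence's face and 12 to 36 mm over the belt when down, stops the bar's end. Stiff hinge (0.09 N m, about 1 N at the barrel): it stays where left. Starts at 1.45 to 1.85.
- rest_groove (a point): Bottom line of the V groove of the fixed plywood rest, at its middle, 45 mm over the belt. Own x along the groove, z up. Two alike V forks, 14 mm thick, centred 43 mm either side along x: 72 mm free between them, down to a base plate 8 mm thick, 120 x 70 mm. Each V has two flat faces at 45 degrees, 40 mm long up the slope.
- v_rest: The rest itself, origin on the belt under rest_groove. A bar laid lengthwise in it lies tilted 45 degrees, a broad face on one slope, a long edge against the other, the upper 20 mm of its width standing out past the slope; between the forks fingers can reach all round it.
- stamp_mid (a point): Bystander: hand stamp with a dark turned handle on a small wooden block, 27 x 40 x 74 mm, standing; this is its middle. Leave it alone.
- pad_tin_mid (a point): Bystander: flat closed ink pad tin, 56 x 82 x 15 mm; this is its middle. Leave it alone.
- carton_mid (a point): Bystander: small carton, 35 x 75 x 45 mm; this is its middle. Leave it alone.
- counter_mid (a point): Bystander: hand tally counter lying on the belt, 44 x 44 x 25 mm; this is its middle. Leave it alone.
Mind the look-alikes: they are no part of the job. What is meant by the bar is not blue or brown, and is the larger of those in its own colour.

How it is judged:
On the way, in this order (a step that is already met when the one before it is completed fails the run):
1. the flip stop is fully down on the fence (value of joint flip_stop below 0.06 rad), for 0.2 s.
2. with the stop down, the bar stands on a long edge on the base plate, flat along the fence, its end pressed against the stop (over 0.5 N) (x of bar_center in the frame of gauge_corner between -0.0115 and -0.0065 m and y of bar_center in the frame of gauge_corner between 0.0625 and 0.0675 m and z of bar_center in the frame of gauge_corner between 0.0275 and 0.0325 m and angle between the y axis of bar_center and the z axis of gauge_corner, either way round below 0.06 rad and angle between the x axis of bar_center and the y axis of gauge_corner, either way round below 0.04 rad and value of joint flip_stop below 0.06 rad and contact force between bar and flip_stop above 0.5 N), for 0.1 s.
At the end, for the whole second after the job is handed in: The stop is up (joint over 1.35 rad) and still, and the bar stands at rest on a long edge where it was gauged: its centre within 3 mm of the gauged place along x and y and 2.5 mm in height, its width upright within 0.06 rad and its length along the fence within 0.04 rad (x of bar_center in the frame of gauge_corner between -0.012 and -0.006 m and y of bar_center in the frame of gauge_corner between 0.062 and 0.068 m and z of bar_center in the frame of gauge_corner between 0.0275 and 0.0325 m and angle between the y axis of bar_center and the z axis of gauge_corner, either way round below 0.06 rad and angle between the x axis of bar_center and the y axis of gauge_corner, either way round below 0.04 rad and value of joint flip_stop above 1.35 rad and linear speed of bar below 0.02 m/s and velocity of joint flip_stop between -0.1 and 0.1 rad/s); the robot touches nothing.
It fails at once if the stamp is moved more than 15 mm (distance of stamp_mid from where it was at the start of the episode above 0.015 m).
It fails at once if the ink pad tin is moved more than 15 mm (distance of pad_tin_mid from where it was at the start of the episode above 0.015 m).
It fails at once if the carton is moved more than 15 mm (distance of carton_mid from where it was at the start of the episode above 0.015 m).
It fails at once if the tally counter is moved more than 15 mm (distance of counter_mid from where it was at the start of the episode above 0.015 m).
It also fails if it takes over 66 s, if anything falls off the work surface, if the arm or the gripper's body presses on something with over 40 N, if the wrist force passes 120 N, or if a joint passes its speed limit or range.

## Working session

There is one attempt and no reset: what is moved stays moved. The work goes in short steps, Python scripts to look and compute and a tool call to move; the robot and the scene stay as the last step left them, time stands still between calls to the robot, and variables do not carry over. Pictures are saved under pics/ and viewed, about 8 in all and at most 12, crops included, and the job is handed in when it is done.

Besides the shell and the picture viewer there is one more tool, called as name(argument=value, ...) on one line, values as JSON. step_arm: Moves the arm, as the interface text tells. Its arguments: {"type":"object","properties":{"commands":{"type":"array","items":{"type":"array"}},"gripper":{"type":"number"},"newtons":{"type":"number"}},"required":["commands"]}

```bash
mkdir -p pics; cat > h.py <<'E'
import numpy as np, cv2
from workcell import status, viewer, env
def cast(name,px,z,cal=None):
    c=cal or viewer.get_calibration(name)
    p=cv2.undistortPoints(np.array(px,float).reshape(-1,1,2),np.array(c["mtx"],float),np.array(c["distortion"],float)).reshape(-1,2)
    d=np.c_[p,np.ones(len(p))]@np.array(c["rotation"]).T
    o=np.array(c["origin"]); return o+d*((z-o[2])/d[:,2])[:,None]
def proj(name,P,cal=None):
    c=cal or viewer.get_calibration(name); R=np.array(c["rotation"]);o=np.array(c["origin"])
    q=(np.array(P,float).reshape(-1,3)-o)@R
    return cv2.projectPoints(q.reshape(-1,1,3),np.zeros(3),np.zeros(3),np.array(c["mtx"],float),np.array(c["distortion"],float))[0].reshape(-1,2)
def grab(name,fn=None):
    im=np.array(viewer.grab_frame(name))[:,:,::-1].copy()
    if fn: cv2.imwrite("pics/"+fn,im)
    return im
E
python3 - <<'E'
from h import *
s=status.read_state(); print(s, env.tips_ahead)
for n in("scene","top"):
    grab(n,n+"0.png"); c=viewer.get_calibration(n); print(n,c)
E
```

```text
{'time': 0.0, 'joint_positions': array([ 1.06480026e+00,  3.26948765e-01, -1.93618431e-01,  1.05203039e+00,
        4.48936808e-05,  1.43661393e+00]), 'joint_velocities': array([-0.00040889, -0.00030597, -0.0018469 , -0.00137376, -0.00045104,
        0.00017704]), 'joint_efforts': array([-1.75126050e-03, -4.43400371e+01,  2.62444228e+01,  1.55417790e-02,
       -3.63191548e-04,  3.16850290e-06]), 'eef_pos': array([0.19950186, 0.51191739, 0.24748607]), 'tool_rot': array([ 0.13010053,  0.69513782, -0.13129954,  0.69470692]), 'ft_force': array([-0.36819836, -0.50073851,  0.38231004]), 'wrist_torque': array([-0.01272632, -0.00597706,  0.03346678]), 'gripper_width': 0.08561305339271576} 0.017
scene {'mtx': array([[518.58535189,   0.        , 330.7082735 ],
       [  0.        , 518.58535189, 231.17691498],
       [  0.        ,   0.        ,   1.        ]]), 'distortion': array([-0.02258244,  0.        ,  0.        ,  0.        ,  0.        ]), 'origin': array([ 0.49402392, -0.59924363,  0.96929686]), 'rotation': array([ 0.94818653, -0.06228948,  0.01896084, -0.31097075])}
top {'mtx': array([[596.78011868,   0.        , 323.90012508],
       [  0.        , 596.78011868, 229.49149196],
       [  0.        ,   0.        ,   1.        ]]), 'distortion': array([0.00989958, 0.        , 0.        , 0.        , 0.        ]), 'origin': array([0.3284972 , 0.06992961, 1.39773921]), 'rotation': array([ 0.70731118, -0.70206015,  0.05924258, -0.0575566 ])}
```

```bash
sed -i 's/np.array(c\["rotation"\])/Rot.from_quat(c["rotation"]).as_matrix()/g; 1a from scipy.spatial.transform import Rotation as Rot' h.py; cat h.py | head -12
```

```text
import numpy as np, cv2
from scipy.spatial.transform import Rotation as Rot
from workcell import status, viewer, env
def cast(name,px,z,cal=None):
    c=cal or viewer.get_calibration(name)
    p=cv2.undistortPoints(np.array(px,float).reshape(-1,1,2),np.array(c["mtx"],float),np.array(c["distortion"],float)).reshape(-1,2)
    d=np.c_[p,np.ones(len(p))]@Rot.from_quat(c["rotation"]).as_matrix().T
    o=np.array(c["origin"]); return o+d*((z-o[2])/d[:,2])[:,None]
def proj(name,P,cal=None):
    c=cal or viewer.get_calibration(name); R=Rot.from_quat(c["rotation"]).as_matrix();o=np.array(c["origin"])
    q=(np.array(P,float).reshape(-1,3)-o)@R
    return cv2.projectPoints(q.reshape(-1,1,3),np.zeros(3),np.zeros(3),np.array(c["mtx"],float),np.array(c["distortion"],float))[0].reshape(-1,2)
```

View pics/top0.png

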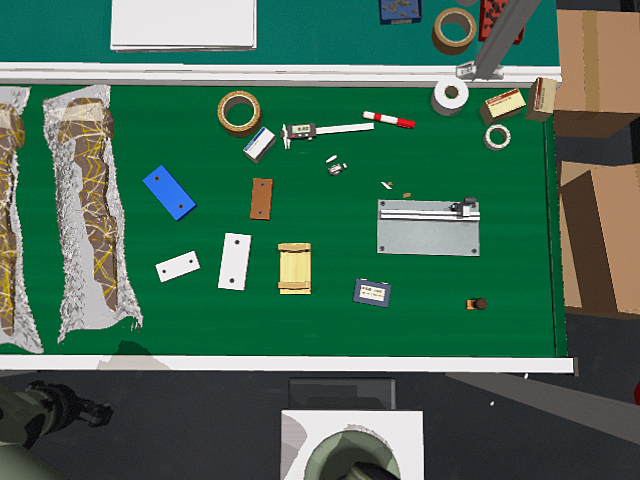

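View pics/scene0.png

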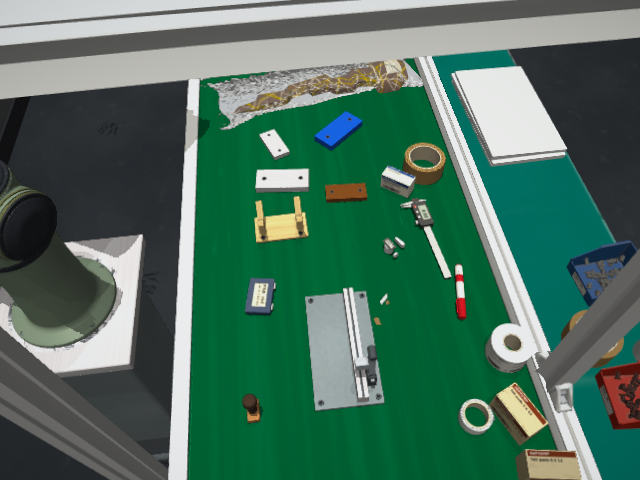

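White plate candidates: white large (234,262), white small (177,266), blue (169,192), brown (261,199). The bar is the large white one at (234,262). The rest is at (295,268), the fixture at (428,228), and the stop is standing at about (466,208).

```bash
python3 - <<'E'
from h import *
s=status.read_state(); R=Rot.from_quat(s["tool_rot"]).as_matrix(); print("tool x,y",R[:,0].round(3),R[:,1].round(3)); print(proj("top",s["eef_pos"]))
im=cv2.imread("pics/top0.png"); hsv=cv2.cvtColor(im,cv2.COLOR_BGR2HSV)
def rect(mask,seed,z,nm):
    n,l=cv2.connectedComponents(mask.astype(np.uint8)); k=l[seed[1],seed[0]]
    c=max(cv2.findContours((l==k).astype(np.uint8),0,1)[0],key=cv2.contourArea)
    b=cv2.boxPoints(cv2.minAreaRect(c)); w=cast("top",b,z)[:,:2]
    e=w[1]-w[0],w[2]-w[1]; L=max(e,key=np.linalg.norm)
    print(nm,k,"c",w.mean(0).round(4),"sides",[round(float(np.linalg.norm(x)),4) for x in e],"ang",np.degrees(np.arctan2(L[1],L[0])).round(2),"\n",w.round(4).tolist())
H,S,V=[hsv[:,:,i].astype(int) for i in range(3)]
print(hsv[262,232],hsv[245,420],hsv[268,295],hsv[266,177])
rect((S<40)&(V>180),(232,260),.018,"bar")
rect((S<60)&(V>90),(400,245),.008,"fix")
rect((H>10)&(H<32)&(S>50)&(V>110),(295,268),.04,"rest")
crop=im[180:310,220:500]; cv2.imwrite("pics/c1.png",cv2.resize(crop,None,fx=2.8,fy=2.8,interpolation=cv2.INTER_CUBIC))
E
```

```text
tool x,y [-0.001 -0.001 -1.   ] [ 0.363  0.932 -0.001]
[[ 83.82660596 397.86810158]]
[165   2 238] [ 83  12 188] [ 23 109 238] [  0   2 237]
bar 197 c [0.4833 0.2751] sides [0.1296, 0.0611] ang -5.63 
 [[0.4226, 0.3115], [0.5516, 0.2988], [0.5438, 0.2382], [0.4151, 0.2518]]
fix 231 c [ 0.5713 -0.1785] sides [0.1391, 0.243] ang -89.56 
 [[0.5008, -0.0575], [0.6399, -0.0585], [0.6418, -0.3016], [0.5026, -0.2966]]
rest 87 c [0.4659 0.1351] sides [0.0735, 0.1144] ang -179.37 
 [[0.5228, 0.1727], [0.5234, 0.0992], [0.409, 0.0979], [0.4084, 0.1704]]
```

View pics/c1.png

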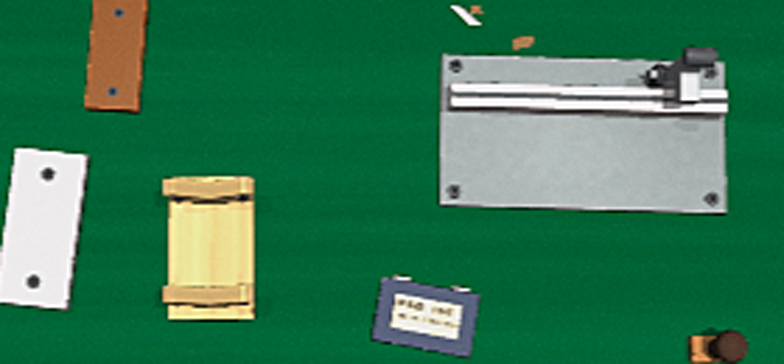

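step_arm(commands=[[[0.5,-1.2,0.3],4.3],[[1.0,-2.4,0.6],8.6],[[1.5,-3.6,0.9],13],[[2,-4.8,1.2],17.3],[[2.5,-6,1.5],21.3]])

```text
time: 0.52
eef_pos: [0.2747, 0.3307, 0.2932]
tool_rot: [-0.002, 0.707, 0.001, 0.707]
ft_force: [1.1, 0.1, 0.1]
gripper_width: 0.0856
```

step_arm(commands=[[[0.5,-1.2,0.1],0],[[1.0,-2.4,0.2],0],[[1.5,-3.6,0.3],0],[[2,-4.8,0.4],0],[[2.5,-6,0.5],0]])

```text
time: 0.93
eef_pos: [0.3498, 0.1506, 0.3084]
tool_rot: [-0.0, 0.707, 0.0, 0.707]
ft_force: [1.5, 1.0, -0.1]
gripper_width: 0.0856
```

step_arm(commands=[[[0.5,-1.2,0],0],[[1.0,-2.4,0],0],[[1.5,-3.6,0],0],[[2,-4.8,0],0],[[2.5,-6,0],0]])

```text
time: 1.35
eef_pos: [0.4249, -0.0295, 0.3082]
tool_rot: [0.0, 0.707, -0.0, 0.707]
ft_force: [0.7, 0.4, 0.2]
gripper_width: 0.0855
```

step_arm(commands=[[[0.4,-1.2,0],0],[[0.8,-2.4,0],0],[[1.2,-3.6,0],0],[[1.2,-4.4,0],0],[[1.2,-4.4,0],0]])

```text
time: 1.77
eef_pos: [0.4611, -0.1638, 0.3074]
tool_rot: [0.001, 0.707, -0.002, 0.707]
ft_force: [0.8, 0.2, 0.1]
gripper_width: 0.085
```

```bash
python3 - <<'E'
from h import *
s=status.read_state(); c=viewer.get_calibration("wrist"); im=grab("wrist","w1.png")
print(s["time"],s["eef_pos"],s["ft_force"]); print(c["origin"],c["mtx"][0],c["distortion"],Rot.from_quat(c["rotation"]).as_matrix().round(3).tolist())
import pickle; pickle.dump(c,open("w1.pkl","wb"))
E
```

```text
1.7667 [ 0.46114177 -0.16379026  0.30743772] [0.77358134 0.24343995 0.12936147]
[ 0.38037823 -0.1646591   0.43280995] [349.99493741   0.         321.22312248] [0.01391961 0.         0.         0.         0.        ] [[0.006, 0.948, 0.317], [1.0, -0.005, -0.002], [-0.0, 0.317, -0.948]]
```

View pics/w1.png

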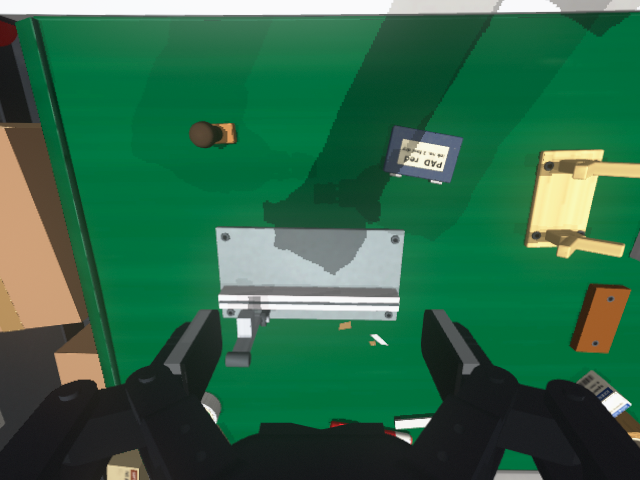

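The picture shows the plate corners at (216,228), (405,230), (398,320) and (220,320). The fence runs along v≈300 and the stop stands with its barrel at (238,358).

```bash
cat > fix.py <<'E'
from h import *
import pickle,sys
im=cv2.imread(sys.argv[1]); cal=pickle.load(open(sys.argv[2],"rb"))
u0,v0=map(int,sys.argv[3:5])
hsv=cv2.cvtColor(im,cv2.COLOR_BGR2HSV)
m=(hsv[:,:,1]<80).astype(np.uint8); n,l=cv2.connectedComponents(m); m=(l==l[v0,u0]).astype(np.uint8)
c=max(cv2.findContours(m,0,cv2.CHAIN_APPROX_NONE)[0],key=cv2.contourArea)[:,0].astype(float)
W=cast("wrist",c,.008,cal)[:,:2]
x0,y0=np.median(W[W[:,0]<np.percentile(W[:,0],15),0]),0
ymin,ymax=np.percentile(W[:,1],[2,98]);ym=(ymin+ymax)/2
near=W[(abs(W[:,0]-x0)<.006)&(abs(W[:,1]-ym)<.1)]
lft=W[(abs(W[:,1]-ymax)<.008)&(W[:,0]>x0+.015)&(W[:,0]<x0+.11)]
rgt=W[(abs(W[:,1]-ymin)<.008)&(W[:,0]>x0+.015)&(W[:,0]<x0+.11)]
def fit(P):
    vx,vy,px,py=cv2.fitLine(P.astype(np.float32),cv2.DIST_HUBER,0,.001,.001).ravel(); return np.array([vx,vy]),np.array([px,py])
d,p=fit(near); d=d*np.sign(d[1]); psi=np.arctan2(-d[0],d[1])
ex=np.array([np.cos(psi),np.sin(psi)]);ey=np.array([-ex[1],ex[0]])
dl,pl=fit(lft);dr,pr=fit(rgt)
print("psi deg",np.degrees(psi),"side edges",[np.degrees(np.arctan(q[1]/q[0])) for q in(dl,dr)],len(near),len(lft),len(rgt))
print("width",(pl-pr)@ey)
yc=((pl+pr)/2)@ey; O=ex*(p@ex+.08)+ey*yc
print("fixture origin",O,"gauge",O-.062*ey)
np.save("fix.npy",np.r_[O,psi])
E
python3 fix.py pics/w1.png w1.pkl 310 245
python3 - <<'E'
from h import *
import pickle
cal=pickle.load(open("w1.pkl","rb")); O=np.load("fix.npy");psi=O[2];ex=np.array([np.cos(psi),np.sin(psi)]);ey=np.array([-ex[1],ex[0]])
def F(x,y,z): return np.r_[O[:2]+ex*x+ey*y,z]
for px in [(227,358),(250,359),(238,351),(238,365)]:
    a=cast("wrist",[px],0.,cal)[0]; o=np.array(cal["origin"]); 
    t=np.linspace(0,1,4000)[:,None]; P=o+(a-o)*t; fx=(P[:,:2]-O[:2])@ex; fy=(P[:,:2]-O[:2])@ey
    r=np.hypot(fx-.03,P[:,2]-.042); i=np.where(r<.085)[0]
    i=i[0] if len(i) else r.argmin(); print(px,"fix x,y,z",fx[i].round(4),fy[i].round(4),P[i,2].round(4),"ang",np.arctan2(P[i,2]-.042,.03-fx[i]).round(3),r.min())
# fence front-top edge prediction
print(proj("wrist",[F(0,115,.036),F(0,-115,.036),F(20e-3,115,.036),F(-.08,120,.008),F(-.08,-120,.008),F(.05,120,.008)],cal).round(1))
im=cv2.imread("pics/w1.png"); print(im[285:312,330].mean(1).astype(int))
E
```

```text
psi deg -1.2575786 side edges [np.float32(-0.69147944), np.float32(-2.1111763)] 158 67 67
width 0.23854458
fixture origin [ 0.5837004  -0.18180324] gauge [ 0.5823397 -0.2437883]
(227, 358) fix x,y,z 0.0268 -0.0812 0.1268 ang 1.533 0.04849534906501497
(250, 359) fix x,y,z 0.0276 -0.0575 0.127 ang 1.543 0.04934126649915277
(238, 351) fix x,y,z 0.0186 -0.0696 0.1262 ang 1.436 0.04020093710379046
(238, 365) fix x,y,z 0.0354 -0.0704 0.1267 ang 1.634 0.05638133042891474
[[8.13857720e+06 1.29753100e+05]
 [1.05053039e+10 1.54861958e+08]
 [7.98173480e+06 1.28574200e+05]
 [8.58602530e+06 1.30598000e+05]
 [6.18156916e+09 9.56417435e+07]
 [7.60512370e+06 1.23521900e+05]]
[189 168 140 117 111 111 108 107 107 111 110 211 246 250 249 249 249 190
 111 117 235 250 250 250 250 224 190]
```

step_arm(commands=[[[1.0,-0.6,-0.5],-1.3],[[2.0,-1.2,-1.0],-1.3],[[3.0,-1.8,-1.5],-1.3],[[4.0,-2.4,-2.0],-1.3],[[4.95,-3.08,-2.6],-1.3]])

```text
time: 2.23
eef_pos: [0.6109, -0.2508, 0.23]
tool_rot: [0.007, 0.707, -0.007, 0.707]
ft_force: [0.8, -0.0, 0.3]
gripper_width: 0.0852
```

step_arm(commands=[[[0,0,-0.5],0],[[0,0,-1.5],0],[[0,0,-2.5],0],[[0,0,-3.3],0],[[0,0,-3.5],0]])

```text
time: 2.65
eef_pos: [0.6065, -0.2488, 0.1204]
tool_rot: [0.009, 0.71, -0.006, 0.704]
ft_force: [-1.5, -0.0, -0.9]
gripper_width: 0.0854
```

```bash
python3 - <<'E'
from h import *
s=status.read_state(); c=viewer.get_calibration("wrist"); im=grab("wrist","w2.png")
print(s["time"],s["eef_pos"],s["ft_force"]); cv2.imwrite("pics/w2c.png",im[200:480,100:540])
import pickle; pickle.dump(c,open("w2.pkl","wb"))
E
```

```text
2.65 [ 0.60649616 -0.24880041  0.12038306] [-1.52182549 -0.00527209 -0.85243038]
```

View pics/w2c.png

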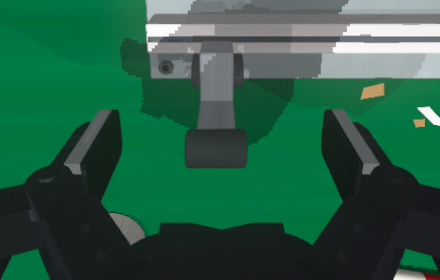

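step_arm(commands=[[[0,0,0.05],0],[[0,0,0.05],0],[[0,0,0.05],0],[[0,0,0.05],0],[[0,0,0.05],0]], gripper=0.15, newtons=20)

```text
time: 3.12
eef_pos: [0.61, -0.2522, 0.1283]
tool_rot: [0.008, 0.706, -0.008, 0.708]
ft_force: [-1.4, 2.0, 6.3]
gripper_width: 0.0258
```

step_arm(commands=[[[0,0,0],0],[[0,0,0],0],[[0,0,0],0],[[0,0,0],0],[[0,0,0],0]], gripper=0.15)

```text
time: 3.53
eef_pos: [0.6102, -0.2512, 0.1285]
tool_rot: [0.008, 0.706, -0.007, 0.708]
ft_force: [-1.3, 2.8, 5.2]
gripper_width: 0.0235
```

step_arm(commands=[[[-0.44,0.01,-0.05],0],[[-0.85,0.02,-0.15],0],[[-1.27,0.03,-0.33],0],[[-1.63,0.04,-0.56],0],[[-1.97,0.04,-0.86],0]])

```text
time: 3.95
eef_pos: [0.5511, -0.25, 0.1026]
tool_rot: [0.008, 0.706, -0.007, 0.708]
ft_force: [1.8, 4.2, 2.1]
gripper_width: 0.0237
```

step_arm(commands=[[[-0.27,0.0,-0.33],0],[[-0.5,0.01,-0.71],0],[[-0.66,0.01,-1.11],0],[[-0.76,0.02,-1.55],0],[[-0.8,0.02,-1.97],0]])

```text
time: 4.37
eef_pos: [0.5256, -0.2494, 0.0421]
tool_rot: [0.009, 0.707, -0.008, 0.707]
ft_force: [-0.7, 3.7, 3.0]
gripper_width: 0.0233
```

step_arm(commands=[[[0,0,-0.05],0],[[0,0,-0.1],0],[[0,0,-0.1],0],[[0,0,-0.1],0],[[0,0,-0.1],0]])

```text
time: 4.78
eef_pos: [0.5255, -0.2494, 0.0397]
tool_rot: [0.008, 0.707, -0.007, 0.707]
ft_force: [-3.5, 2.7, 5.7]
gripper_width: 0.0239
```

step_arm(commands=[[[0,0,-0.1],0],[[0,0,-0.1],0],[[0,0,-0.1],0],[[0,0,-0.1],0],[[0,0,-0.1],0]])

```text
time: 5.2
eef_pos: [0.5258, -0.2495, 0.0387]
tool_rot: [0.008, 0.707, -0.008, 0.707]
ft_force: [-7.4, 5.7, 20.5]
gripper_width: 0.0233
```

step_arm(commands=[[[0,0,0.1],0],[[0,0,0.1],0],[[0,0,0.1],0],[[0,0,0.1],0],[[0,0,0.5],0]], gripper=1.0)

```text
time: 5.62
eef_pos: [0.5247, -0.2494, 0.0489]
tool_rot: [0.009, 0.708, -0.007, 0.706]
ft_force: [0.1, 0.4, -0.7]
gripper_width: 0.0823
```

step_arm(commands=[[[0,0,1],0],[[0,0,2.2],0],[[-0.5,0.5,3.4],0],[[-1,1.0,4.5],0],[[-1.3,1.5,4.8],0]])

```text
time: 6.03
eef_pos: [0.4883, -0.2061, 0.1996]
tool_rot: [0.007, 0.705, -0.01, 0.709]
ft_force: [0.4, 0.1, -0.7]
gripper_width: 0.0854
```

step_arm(commands=[[[0,0,0],0],[[0,0,0],0],[[0,0,0],0],[[0,0,0],0],[[0,0,0],0]])

```text
time: 6.45
eef_pos: [0.487, -0.2055, 0.1934]
tool_rot: [0.009, 0.708, -0.008, 0.706]
ft_force: [-0.4, -0.5, -0.1]
gripper_width: 0.0852
```

```bash
python3 - <<'E'
from h import *
s=status.read_state(); c=viewer.get_calibration("wrist"); im=grab("wrist","w3.png")
print(s["time"],s["eef_pos"],s["ft_force"]); 
import pickle; pickle.dump(c,open("w3.pkl","wb"))
E
cp fix.npy fix1.npy; python3 fix.py pics/w3.png w3.pkl 360 235
```

```text
6.45 [ 0.48702404 -0.20549083  0.19342337] [-0.36573258 -0.47634671 -0.1090751 ]Traceback (most recent call last):
  File "fix.py", line 18, in <module>
    dl,pl=fit(lft);dr,pr=fit(rgt)
          ~~~^^^^^
  File "fix.py", line 15, in fit
    vx,vy,px,py=cv2.fitLine(P.astype(np.float32),cv2.DIST_HUBER,0,.001,.001).ravel(); return np.array([vx,vy]),np.array([px,py])
                ~~~~~~~~~~~^^^^^^^^^^^^^^^^^^^^^^^^^^^^^^^^^^^^^^^^^^^^^^^^^
cv2.error: OpenCV(4.12.0) /io/opencv/modules/imgproc/src/linefit.cpp:50: error: (-215:Assertion failed) count > 0 in function 'fitLine2D_wods'
```

View pics/w3.png

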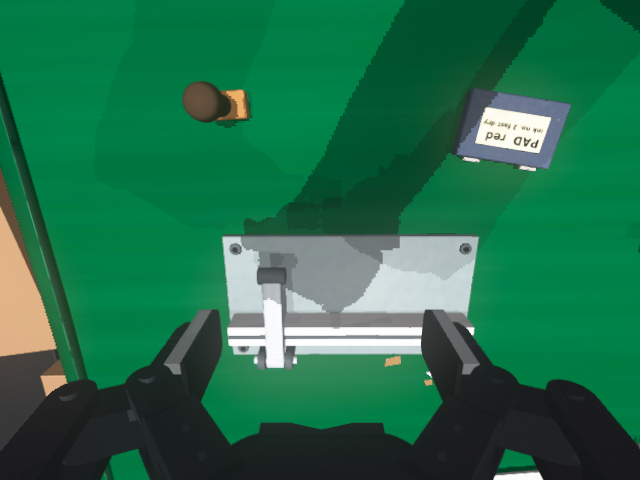

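The stop is down and flat. I'll measure the plate's near edge, sides and fence top-front edge from this closer view.

```bash
python3 - <<'E'
from h import *
import pickle
cal=pickle.load(open("w3.pkl","rb")); im=cv2.imread("pics/w3.png").astype(float)
sat=cv2.cvtColor(im.astype(np.uint8),cv2.COLOR_BGR2HSV)[:,:,1].astype(float); g=im.mean(2)
print(g[305:352,350].astype(int).tolist())
us=np.arange(240,465,4)
near=[(u,220+np.diff(-sat[220:255,u]).argmax()+.5) for u in us]
top=[(u,315+np.diff(g[315:335,u]).argmax()+.5) for u in np.arange(295,420,3)]
vs=np.arange(245,308,3)
L=[(460+np.diff(sat[v,460:490]).argmax()+.5,v) for v in vs]; Rr=[(212+np.diff(-sat[v,212:240]).argmax()+.5,v) for v in vs]
def fit(P,z):
    W=cast("wrist",P,z,cal)[:,:2].astype(np.float32); vx,vy,px,py=cv2.fitLine(W,cv2.DIST_HUBER,0,.001,.001).ravel(); return np.array([vx,vy]),np.array([px,py])
dn,pn=fit(near,.008);dt,pt=fit(top,.036);dl,pl=fit(L,.008);dr,pr=fit(Rr,.008)
for d in(dn,dt): print("psi",np.degrees(np.arctan(-d[0]/d[1])))
for d in(dl,dr): print("psi",np.degrees(np.arctan(d[1]/d[0])))
psi=np.arctan(-dt[0]/dt[1])
for psi in(np.radians(-1.26),psi):
    ex=np.array([np.cos(psi),np.sin(psi)]);ey=np.array([-ex[1],ex[0]])
    print("near->fence x",(pt-pn)@ex,"width",(pl-pr)@ey, "O near",ex*(pn@ex+.08)+ey*(((pl+pr)/2)@ey),"O top",ex*(pt@ex)+ey*(((pl+pr)/2)@ey))
print(np.load("fix1.npy"))
E
```

```text
[200, 219, 217, 217, 217, 208, 203, 174, 140, 130, 130, 132, 131, 130, 131, 133, 134, 134, 133, 128, 126, 127, 224, 252, 254, 254, 254, 254, 254, 243, 172, 136, 136, 165, 247, 254, 254, 254, 254, 254, 244, 212, 210, 209, 209, 208, 209]
psi -1.4065384
psi -1.3937659
psi -1.3317248
psi -1.4825447
near->fence x 0.08140204940518593 width 0.23938565987292756 O near [ 0.58244111 -0.18196345] O top [ 0.58384282 -0.18199428]
near->fence x 0.08142594 width 0.23938237 O near [ 0.58240056 -0.18206945] O top [ 0.5838261  -0.18210414]
[ 0.5837004  -0.18180324 -0.02194889]
```

step_arm(commands=[[[-0.3,1.1,0.5],0],[[-0.6,2.3,1.0],0],[[-0.9,3.5,1.4],0],[[-1.2,4.8,1.6],0],[[-1.4,6.1,1.8],0]])

```text
time: 6.92
eef_pos: [0.4445, -0.0211, 0.2489]
tool_rot: [0.009, 0.707, -0.009, 0.707]
ft_force: [1.0, 0.7, 0.2]
gripper_width: 0.0851
```

step_arm(commands=[[[-0.3,1.3,0.2],0],[[-0.6,2.6,0.4],0],[[-0.9,3.9,0.6],0],[[-1.1,5.2,0.8],0],[[-1.2,6.4,1.0],0]])

```text
time: 7.33
eef_pos: [0.4082, 0.1717, 0.2788]
tool_rot: [0.008, 0.707, -0.008, 0.707]
ft_force: [0.8, 0.2, 0.1]
gripper_width: 0.0854
```

step_arm(commands=[[[0,0.6,0],0],[[0,1,0],0],[[0,1,0],0],[[0,1,0],0],[[0,1,0],0]])

```text
time: 7.75
eef_pos: [0.4092, 0.1992, 0.2783]
tool_rot: [0.008, 0.707, -0.009, 0.707]
ft_force: [0.2, -0.8, 0.6]
gripper_width: 0.0856
```

```bash
python3 - <<'E'
from h import *
s=status.read_state(); c=viewer.get_calibration("wrist"); im=grab("wrist","w4.png")
print(s["time"],s["eef_pos"],s["ft_force"]); 
import pickle; pickle.dump(c,open("w4.pkl","wb"))
E
```

```text
7.75 [0.40919945 0.19917874 0.27834143] [ 0.18251473 -0.83912717  0.55761295]
```

View pics/w4.png

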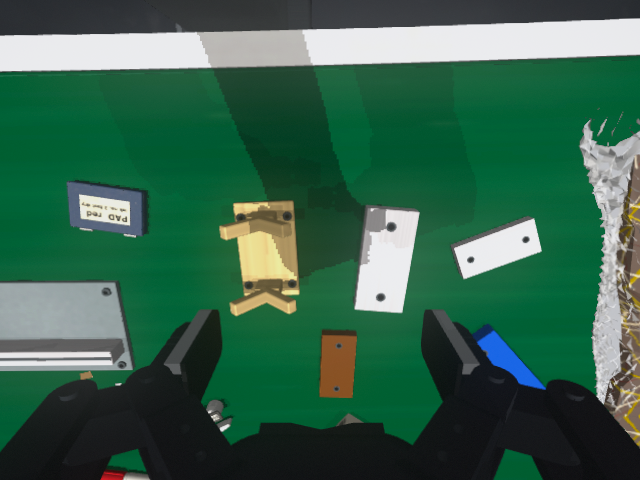

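Bar at (388,259) and rest at (267,250), with nothing between them. I'll measure both.

```bash
python3 - <<'E'
from h import *
import pickle
cal=pickle.load(open("w4.pkl","rb")); im=cv2.imread("pics/w4.png"); hsv=cv2.cvtColor(im,cv2.COLOR_BGR2HSV)
H,S,V=[hsv[:,:,i].astype(int) for i in range(3)]
m=((S<60)&(V>100)).astype(np.uint8); n,l=cv2.connectedComponents(m); m=(l==l[250,395]).astype(np.uint8)
c=max(cv2.findContours(m,0,1)[0],key=cv2.contourArea)
W=cast("wrist",c[:,0],.018,cal)[:,:2]*1000; r=cv2.minAreaRect(W.astype(np.float32)); print("bar",r)
def fit(P,z):
    W=cast("wrist",P,z,cal)[:,:2].astype(np.float32); vx,vy,px,py=cv2.fitLine(W,cv2.DIST_HUBER,0,.001,.001).ravel(); return np.array([vx,vy]),np.array([px,py])
wood=((H>10)&(H<32)&(S>60)&(V>60)).astype(float)
near=[(u,190+np.diff(wood[190:215,u]).argmax()+.5) for u in range(239,290,2)]
rt=[(310-np.diff(wood[v,275:311][::-1]).argmax()-.5,v) for v in range(210,285,3) ]
lt=[(225+np.diff(wood[v,225:260]).argmax()+.5,v) for v in range(243,280,3)]
A=fit(near,.008);B=fit(rt,.008);C=fit(lt,.008)
print("near psi",np.degrees(np.arctan(-A[0][0]/A[0][1])),"right",np.degrees(np.arctan(B[0][1]/B[0][0])),"left",np.degrees(np.arctan(C[0][1]/C[0][0])))
psi=np.arctan((B[0][1]/B[0][0]+C[0][1]/C[0][0])/2); ex=np.array([np.cos(psi),np.sin(psi)]);ey=np.array([-ex[1],ex[0]])
print("width",(B[1]-C[1])@ey,"centre",ex*(A[1]@ex+.06)+ey*((B[1]+C[1])/2@ey))
cr=im[185:325,200:330]; cv2.imwrite("pics/w4c.png",cv2.resize(cr,None,fx=4,fy=4,interpolation=cv2.INTER_CUBIC))
E
```

```text
bar ((484.98712158203125, 271.4638671875), (60.48935317993164, 130.41029357910156), 83.93154907226562)
near psi 0.72433215 right 0.8962338 left 0.4945609
width 0.06980755 centre [0.4697132  0.13153327]
```

View pics/w4c.png

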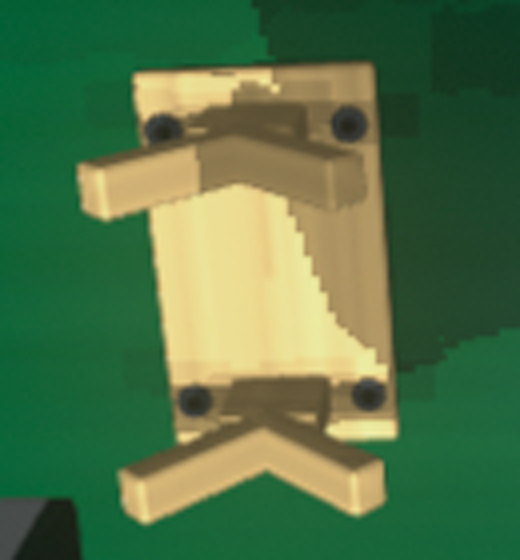

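step_arm(commands=[[[0.5,0.5,-0.9],-1],[[1.0,1.0,-1.8],-2],[[1.5,1.5,-2.7],-3],[[2.0,2.0,-3.6],-4],[[2.5,2.43,-4.5],-4.6]])

```text
time: 8.22
eef_pos: [0.4853, 0.2723, 0.1426]
tool_rot: [0.037, 0.706, -0.037, 0.706]
ft_force: [0.2, -0.2, 0.7]
gripper_width: 0.0854
```

step_arm(commands=[[[0,0,-1.2],0],[[0,0,-2.4],0],[[0,0,-3.3],0],[[0,0,-4.0],0],[[0,0,-4.0],0]])

```text
time: 8.63
eef_pos: [0.4813, 0.2701, 0.0195]
tool_rot: [0.036, 0.709, -0.038, 0.704]
ft_force: [-1.0, -0.6, -0.3]
gripper_width: 0.0851
```

```bash
python3 - <<'E'
from h import *
s=status.read_state(); im=grab("wrist"); print(s["eef_pos"],s["ft_force"])
cv2.imwrite("pics/w5.png",im[220:480,100:560])
E
```

```text
[0.48125168 0.27009458 0.01952153] [-0.97944312 -0.55945508 -0.31721846]
```

View pics/w5.png

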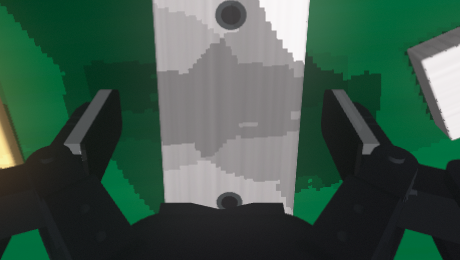

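step_arm(commands=[[[0,0.07,0],0],[[0,0.07,0],0],[[0,0.07,0],0],[[0,0.07,0],0],[[0,0.07,0],0]], gripper=0.5, newtons=50)

```text
time: 9.1
eef_pos: [0.4859, 0.2748, 0.0264]
tool_rot: [0.037, 0.705, -0.036, 0.708]
ft_force: [-1.0, -1.8, 6.4]
gripper_width: 0.0579
```

step_arm(commands=[[[0,0,0],0],[[0,0,0],0],[[0,0,0.5],0],[[0,0,1.5],0],[[0,0,2.5],0]])

```text
time: 9.52
eef_pos: [0.4833, 0.2745, 0.0998]
tool_rot: [0.036, 0.707, -0.037, 0.706]
ft_force: [0.0, -0.1, -3.0]
gripper_width: 0.0578
```

step_arm(commands=[[[0,0,1.0],1.5],[[0,0,1.8],3],[[0,0,2],4.5],[[0,0,2],6],[[0,0,2],6.5]])

```text
time: 9.93
eef_pos: [0.4849, 0.2752, 0.161]
tool_rot: [-0.004, 0.706, 0.005, 0.708]
ft_force: [0.1, -0.6, -2.6]
gripper_width: 0.0576
```

```bash
python3 - <<'E'
from h import *
s=status.read_state(); im=grab("wrist"); c=viewer.get_calibration("wrist"); print(s)
R=Rot.from_quat(s["tool_rot"]).as_matrix(); print("jaw yaw",np.degrees(np.arctan2(R[1,1],R[0,1])))
cv2.imwrite("pics/w6.png",im[150:480,60:600])
import pickle; pickle.dump(c,open("w6.pkl","wb")); cv2.imwrite("pics/w6f.png",im)
E
```

```text
{'time': 9.9333, 'joint_positions': array([ 3.83778955e-01,  4.10328695e-01, -3.05349682e-01,  8.51694254e-01,
        1.62936790e-04,  3.72419036e-01]), 'joint_velocities': array([-0.00089056,  0.02378322, -0.02259036, -0.00771158, -0.00115247,
       -0.08218934]), 'joint_efforts': array([-7.35414564e-03, -4.89170945e+01,  2.56561947e+01, -3.67079617e-02,
        1.64903107e-03, -3.76564928e-02]), 'eef_pos': array([0.48488175, 0.27522014, 0.16096333]), 'tool_rot': array([-0.00351602,  0.70599064,  0.00451679,  0.70819803]), 'ft_force': array([ 0.11704352, -0.55985044, -2.5651892 ]), 'wrist_torque': array([0.02887363, 0.02967964, 0.02338888]), 'gripper_width': 0.057557712100454926}
jaw yaw 90.65101668146943
```

View pics/w6.png

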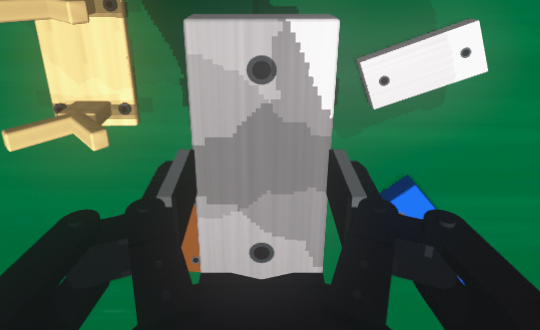

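step_arm(commands=[[[-0.1,-0.9,0],0],[[-0.2,-1.8,0],0],[[-0.3,-2.7,0],0],[[-0.4,-3.6,-0.2],0],[[-0.5,-4.2,-0.5],0]])

```text
time: 10.4
eef_pos: [0.4691, 0.147, 0.1443]
tool_rot: [-0.003, 0.707, 0.003, 0.707]
ft_force: [-0.3, 0.5, -2.1]
gripper_width: 0.0577
```

step_arm(commands=[[[0,0,-0.3],0],[[0,0,-0.7],0],[[0,0,-1.0],0],[[0,0,-1.2],0],[[0,0,-1.2],0]])

```text
time: 10.82
eef_pos: [0.4681, 0.1491, 0.1064]
tool_rot: [-0.004, 0.708, 0.004, 0.706]
ft_force: [-1.4, -0.4, -3.2]
gripper_width: 0.0576
```

step_arm(commands=[[[0,0,-0.05],0],[[0,0,-0.1],0],[[0,0,-0.15],0],[[0,0,-0.15],0],[[0,0,-0.15],0]])

```text
time: 11.23
eef_pos: [0.4693, 0.149, 0.1036]
tool_rot: [-0.004, 0.707, 0.004, 0.707]
ft_force: [0.3, 0.5, -3.1]
gripper_width: 0.0577
```

step_arm(commands=[[[0,0,-0.05],0],[[0,0,-0.1],0],[[0,0,-0.12],0],[[0,0,-0.12],0],[[0,0,-0.12],0]])

```text
time: 11.65
eef_pos: [0.4692, 0.1488, 0.0998]
tool_rot: [-0.004, 0.707, 0.004, 0.707]
ft_force: [-0.8, 0.7, -3.8]
gripper_width: 0.0577
```

step_arm(commands=[[[0,0,-0.03],0],[[0,0,-0.06],0],[[0,0,-0.06],0],[[0,0,-0.06],0],[[0,0,-0.06],0]])

```text
time: 12.07
eef_pos: [0.4694, 0.1489, 0.0991]
tool_rot: [-0.004, 0.707, 0.004, 0.707]
ft_force: [-3.4, -1.5, 9.3]
gripper_width: 0.0576
```

step_arm(commands=[[[0,0.02,0.02],0],[[0,0.02,0.02],0],[[0,0.02,0.02],0],[[0,0.02,0.02],0],[[0,0.02,0.02],0]], gripper=1.0)

```text
time: 12.48
eef_pos: [0.4693, 0.1495, 0.0985]
tool_rot: [-0.004, 0.707, 0.004, 0.707]
ft_force: [0.2, -0.1, -0.3]
gripper_width: 0.0854
```

```bash
python3 - <<'E'
from h import *
s=status.read_state(); im=grab("wrist"); im2=grab("scene"); print(s["eef_pos"],s["ft_force"])
a=im[120:460,100:560]; b=cv2.resize(im2[150:260,230:330],(340*100//110,340)); cv2.imwrite("pics/w7.png",np.hstack([a,b]))
E
```

```text
[0.46929373 0.14945009 0.09852526] [ 0.23838141 -0.13819613 -0.25068232]
```

View pics/w7.png

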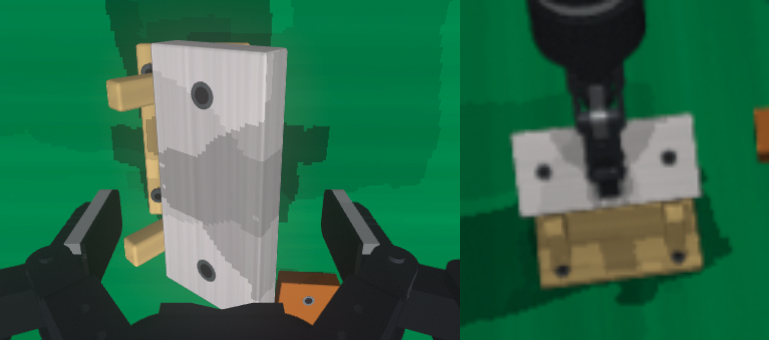

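```bash
python3 - <<'E'
from h import *
for nm,u,Zs in(("left",261,(12.7,22.7)),("crease",366,(55,53)),("right",383,(42.4,37.8))):
    for Z in Zs: print(nm,Z,(cast("wrist",[(u,285)],.045+Z/1000)[0]*1000-[469.7,131.5,0]).round(1))
E
```

```text
left 12.7 [ -1.7 -14.9  57.7]
left 22.7 [ -6.5 -13.1  67.7]
crease 55 [-22.3  33.7 100. ]
crease 53 [-21.4  34.   98. ]
right 42.4 [-16.4  42.8  87.4]
right 37.8 [-14.2  43.7  82.8]
```

step_arm(commands=[[[0,0.2,-0.1],0],[[0,0.2,-0.2],0],[[0,0.2,-0.35],0],[[0,0.2,-0.35],0],[[0,0.2,-0.35],0]], gripper=0.6, newtons=20)

```text
time: 13.0
eef_pos: [0.4688, 0.1554, 0.0876]
tool_rot: [-0.004, 0.707, 0.004, 0.707]
ft_force: [-0.5, -0.7, -0.5]
gripper_width: 0.0507
```

step_arm(commands=[[[0,-0.1,0],0],[[0,-0.2,0.0],0],[[0,-0.3,0.1],0],[[0,-0.4,0.2],0],[[0,-0.5,0.28],0]])

```text
time: 13.42
eef_pos: [0.4695, 0.1425, 0.0974]
tool_rot: [-0.002, 0.707, 0.006, 0.707]
ft_force: [-1.0, 10.0, 5.3]
gripper_width: 0.0515
```

step_arm(commands=[[[0,-0.1,0.08],0],[[0,-0.2,0.15],0],[[0,-0.3,0.22],0],[[0,-0.4,0.27],0],[[0,-0.45,0.3],0]])

```text
time: 13.83
eef_pos: [0.4703, 0.1281, 0.1069]
tool_rot: [-0.003, 0.706, 0.005, 0.708]
ft_force: [0.5, 1.9, 2.2]
gripper_width: 0.0513
```

```bash
python3 - <<'E'
from h import *
s=status.read_state(); im=grab("wrist","w8f.png"); im2=grab("scene","s8.png"); print(s["eef_pos"],s["ft_force"],s["wrist_torque"],s["gripper_width"])
g=im.astype(int); 
for v in(230,285,330): print(v,[(u,g[v,u].tolist()) for u in range(240,420,8)])
E
```

```text
[0.47032016 0.12809359 0.10690923] [0.47321174 1.92741143 2.24277996] [ 0.62392817 -0.02701838  0.0070763 ] 0.05125855355585172
230 [(240, [76, 134, 4]), (248, [54, 89, 25]), (256, [53, 88, 27]), (264, [55, 89, 32]), (272, [51, 81, 36]), (280, [121, 181, 212]), (288, [119, 175, 205]), (296, [135, 177, 204]), (304, [150, 151, 155]), (312, [148, 148, 151]), (320, [153, 153, 158]), (328, [156, 155, 159]), (336, [158, 158, 162]), (344, [156, 156, 161]), (352, [221, 219, 223]), (360, [223, 223, 227]), (368, [224, 223, 227]), (376, [183, 185, 188]), (384, [186, 186, 190]), (392, [81, 131, 40]), (400, [80, 131, 36]), (408, [78, 130, 31]), (416, [77, 130, 26])]
285 [(240, [76, 140, 0]), (248, [54, 96, 19]), (256, [55, 96, 25]), (264, [51, 87, 27]), (272, [53, 88, 33]), (280, [131, 195, 224]), (288, [117, 172, 202]), (296, [123, 184, 214]), (304, [129, 129, 133]), (312, [129, 130, 133]), (320, [128, 128, 132]), (328, [129, 129, 133]), (336, [132, 132, 136]), (344, [133, 133, 136]), (352, [186, 185, 188]), (360, [190, 189, 195]), (368, [190, 189, 195]), (376, [183, 185, 188]), (384, [183, 182, 188]), (392, [57, 84, 37]), (400, [75, 126, 26]), (408, [73, 126, 20]), (416, [72, 126, 16])]
330 [(240, [111, 111, 106]), (248, [35, 42, 35]), (256, [35, 43, 36]), (264, [36, 43, 39]), (272, [61, 99, 31]), (280, [62, 99, 34]), (288, [64, 101, 38]), (296, [68, 101, 79]), (304, [153, 153, 158]), (312, [135, 135, 138]), (320, [129, 129, 133]), (328, [130, 130, 133]), (336, [131, 131, 135]), (344, [136, 136, 139]), (352, [161, 159, 164]), (360, [165, 163, 168]), (368, [163, 162, 166]), (376, [160, 160, 164]), (384, [129, 129, 131]), (392, [45, 46, 43]), (400, [112, 111, 109]), (408, [112, 111, 107]), (416, [45, 47, 39])]
```

step_arm(commands=[[[0,0.02,0],0],[[0,0.05,0],0],[[0,0.08,0],0],[[0,0.12,0],0],[[0,0.12,0],0]], gripper=0.1, newtons=40)

```text
time: 14.35
eef_pos: [0.4683, 0.1303, 0.1047]
tool_rot: [-0.004, 0.708, 0.003, 0.706]
ft_force: [-0.4, -0.9, -2.1]
gripper_width: 0.0174
```

step_arm(commands=[[[0,0,0],0],[[0,0,0],0],[[0,0,0],0],[[0,0,0],0],[[0,0,0],0]], newtons=80)

```text
time: 14.77
eef_pos: [0.4691, 0.1305, 0.1054]
tool_rot: [-0.004, 0.707, 0.004, 0.707]
ft_force: [0.3, 0.1, -3.1]
gripper_width: 0.0173
```

step_arm(commands=[[[0,0,0.5],0],[[0,0,1.0],0],[[0,0,2],0],[[0,0,2.5],0],[[0,0,2.5],0]])

```text
time: 15.18
eef_pos: [0.4716, 0.1309, 0.1838]
tool_rot: [-0.003, 0.705, 0.004, 0.709]
ft_force: [1.3, -0.8, -3.0]
gripper_width: 0.0171
```

```bash
python3 - <<'E'
from h import *
s=status.read_state(); c=viewer.get_calibration("wrist"); im=grab("wrist","w9f.png"); im2=grab("scene","s9.png"); print(s["eef_pos"],s["ft_force"],s["wrist_torque"],s["gripper_width"])
import pickle; pickle.dump(c,open("w9.pkl","wb")); print(proj("scene",s["eef_pos"]))
a=im[100:480,180:460]; p=proj("scene",s["eef_pos"])[0].astype(int); b=cv2.resize(im2[p[1]-60:p[1]+60,p[0]-70:p[0]+70],(443,380),interpolation=cv2.INTER_CUBIC); cv2.imwrite("pics/w9.png",np.hstack([a,b]))
E
```

```text
[0.47162778 0.13085572 0.18376929] [ 1.33687397 -0.84813124 -3.02114466] [ 0.06097571 -0.12674033  0.01188634] 0.01705792275098048
[[274.54959022 174.58740097]]
```

View pics/w9.png

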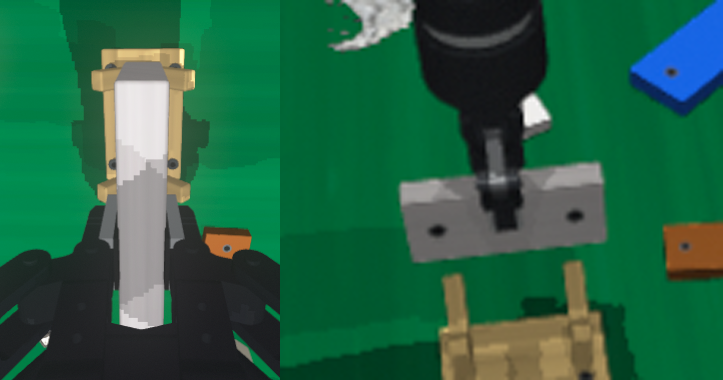

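step_arm(commands=[[[0.2,-0.65,0],-6.1],[[0.4,-1.3,0],-12.3],[[0.6,-2.0,0],-18.4],[[0.8,-2.65,0],-24.5],[[1.05,-3.3,0],-30.7]])

```text
time: 15.7
eef_pos: [0.4993, 0.0307, 0.1784]
tool_rot: [0.185, 0.684, -0.186, 0.681]
ft_force: [0.5, 0.7, -3.7]
gripper_width: 0.0167
```

step_arm(commands=[[[0.2,-0.65,0],-6.1],[[0.4,-1.3,0],-12.3],[[0.6,-2.0,0],-18.4],[[0.8,-2.65,0],-24.5],[[1.05,-3.3,0],-30.7]])

```text
time: 16.12
eef_pos: [0.5309, -0.0682, 0.1782]
tool_rot: [0.359, 0.61, -0.36, 0.608]
ft_force: [0.4, 0.1, -2.7]
gripper_width: 0.0169
```

step_arm(commands=[[[0.2,-0.65,0],-6.1],[[0.4,-1.3,0],-12.3],[[0.6,-2.0,0],-18.4],[[0.8,-2.65,0],-24.5],[[1.05,-3.3,0],-30.6]])

```text
time: 16.53
eef_pos: [0.5624, -0.167, 0.178]
tool_rot: [-0.507, -0.494, 0.508, -0.491]
ft_force: [-0.1, -0.7, -2.8]
gripper_width: 0.0167
```

step_arm(commands=[[[0,0,0],0],[[0,0,0],0],[[0,0,0],0],[[0,0,0],0],[[0,0,0],0]])

```text
time: 16.95
eef_pos: [0.5631, -0.1654, 0.18]
tool_rot: [-0.506, -0.495, 0.506, -0.494]
ft_force: [-0.6, 0.0, -2.3]
gripper_width: 0.0171
```

```bash
cat > bar.py <<'E'
from h import *
s=status.read_state(); cal=viewer.get_calibration("wrist"); im=grab("wrist")
import sys; cv2.imwrite("pics/"+sys.argv[1],im)
R=Rot.from_quat(s["tool_rot"]).as_matrix(); yaw=np.degrees(np.arctan2(R[1,1],R[0,1])); T=s["eef_pos"]
print(s["time"],T.round(4),s["ft_force"].round(1),s["gripper_width"],"jaw yaw",yaw.round(2))
O=np.array([.5833,-.1820]);psi=np.radians(-1.39);ex=np.array([np.cos(psi),np.sin(psi)]);ey=np.array([-ex[1],ex[0]])
G=O-.062*ey; d=T[:2]-G; print("TCP in gauge frame mm",(d@ex*1000).round(1),(d@ey*1000).round(1),"dyaw",(yaw+1.39).round(2))
E
python3 bar.py w10.png; python3 - <<'E'
from h import *
import pickle
cal=pickle.load(open("w9.pkl","rb"))
T=np.array([.4716,.1309,.1838])
for z in(.0086,.0106): print("near end top edge rel TCP",(cast("wrist",[(322,180)],T[2]+z,cal)[0]-T)*1000)
im=cv2.imread("pics/w9f.png").astype(int); print(im[155:190,322].mean(1).astype(int))
E
```

```text
16.95 [ 0.5631 -0.1654  0.18  ] [-0.6  0.  -2.3] 0.017092157404234563 jaw yaw -1.32
TCP in gauge frame mm -20.6 78.1 dyaw 0.07
near end top edge rel TCP [-63.47901051  -1.86260461   8.6       ]
near end top edge rel TCP [-63.79146742  -1.8730065   10.6       ]
[160 156 155 156 157 133 118 121 122 122 123 123 123 124 122 123 123 123
 122 123 123 125 124 126 125 151 188 204 216 224 229 230 231 230 230]
```

step_arm(commands=[[[0,0,-0.8],0],[[0,0,-1.8],0],[[0,0,-2.8],0],[[0,0,-3.5],0],[[0,0,-3.8],0]])

```text
time: 17.42
eef_pos: [0.5615, -0.165, 0.0634]
tool_rot: [-0.505, -0.496, 0.506, -0.492]
ft_force: [-0.6, -0.3, -3.3]
gripper_width: 0.0169
```

step_arm(commands=[[[0,0,-0.03],0],[[0,0,-0.06],0],[[0,0,-0.1],0],[[0,0,-0.1],0],[[0,0,-0.1],0]])

```text
time: 17.83
eef_pos: [0.5647, -0.1668, 0.0649]
tool_rot: [0.506, 0.493, -0.506, 0.495]
ft_force: [-0.1, -0.0, -3.5]
gripper_width: 0.0167
```

step_arm(commands=[[[0,0,-0.03],0],[[0,0,-0.06],0],[[0,0,-0.09],0],[[0,0,-0.1],0],[[0,0,-0.1],0]])

```text
time: 18.25
eef_pos: [0.5636, -0.1664, 0.0604]
tool_rot: [-0.506, -0.494, 0.506, -0.494]
ft_force: [0.0, -0.2, -3.2]
gripper_width: 0.0168
```

step_arm(commands=[[[0,0,-0.03],0],[[0,0,-0.06],0],[[0,0,-0.06],0],[[0,0,-0.06],0],[[0,0,-0.06],0]])

```text
time: 18.67
eef_pos: [0.5637, -0.1665, 0.0587]
tool_rot: [-0.506, -0.494, 0.506, -0.494]
ft_force: [-0.6, 0.2, -3.2]
gripper_width: 0.0168
```

step_arm(commands=[[[0,0,-0.03],0],[[0,0,-0.05],0],[[0,0,-0.05],0],[[0,0,-0.05],0],[[0,0,-0.05],0]])

```text
time: 19.08
eef_pos: [0.5637, -0.1665, 0.0572]
tool_rot: [-0.506, -0.494, 0.506, -0.494]
ft_force: [0.8, 0.1, -2.4]
gripper_width: 0.0168
```

step_arm(commands=[[[0,0,-0.03],0],[[0,0,-0.05],0],[[0,0,-0.05],0],[[0,0,-0.05],0],[[0,0,-0.05],0]])

```text
time: 19.5
eef_pos: [0.5637, -0.1665, 0.0557]
tool_rot: [-0.506, -0.494, 0.506, -0.494]
ft_force: [-0.1, -0.1, -2.7]
gripper_width: 0.0166
```

step_arm(commands=[[[-0.1,0,0],0],[[-0.2,0,0],0],[[-0.2,0,-0.03],0],[[-0.2,0,-0.05],0],[[-0.2,0,-0.05],0]])

```text
time: 19.92
eef_pos: [0.5576, -0.1665, 0.0541]
tool_rot: [-0.506, -0.494, 0.506, -0.494]
ft_force: [0.7, -0.2, -2.8]
gripper_width: 0.0173
```

step_arm(commands=[[[0,0,-0.03],0],[[0,0,-0.05],0],[[0,0,-0.05],0],[[0,0,-0.05],0],[[0,0,-0.05],0]])

```text
time: 20.33
eef_pos: [0.5578, -0.1665, 0.054]
tool_rot: [-0.506, -0.494, 0.506, -0.494]
ft_force: [-3.8, 1.8, 8.3]
gripper_width: 0.017
```

step_arm(commands=[[[0,0,0.05],0],[[0,0,0.05],0],[[0,0,0.05],0],[[0,0,0.12],0],[[0,0,0.22],0]], gripper=0.3)

```text
time: 20.75
eef_pos: [0.5576, -0.1664, 0.0591]
tool_rot: [-0.506, -0.494, 0.506, -0.494]
ft_force: [0.2, -1.4, 0.1]
gripper_width: 0.0257
```

step_arm(commands=[[[0,0,0],0],[[0,0,0],0],[[0,0,0],0],[[0,0,0],0],[[0,0,0],0]], gripper=0.1, newtons=30)

```text
time: 21.17
eef_pos: [0.558, -0.1666, 0.06]
tool_rot: [0.506, 0.494, -0.506, 0.494]
ft_force: [-1.1, 0.3, 4.8]
gripper_width: 0.0174
```

```bash
python3 bar.py w11.png
```

```text
21.1667 [ 0.558  -0.1666  0.06  ] [-1.1  0.3  4.8] 0.01742983180209527 jaw yaw -1.41
TCP in gauge frame mm -25.7 76.7 dyaw -0.02
```

step_arm(commands=[[[0.1,0,0.02],0],[[0.2,0,0.02],0],[[0.3,0,0.02],0],[[0.4,-0.01,0.02],0],[[0.46,-0.01,0.02],0]])

```text
time: 21.63
eef_pos: [0.5693, -0.1666, 0.06]
tool_rot: [-0.505, -0.495, 0.507, -0.493]
ft_force: [-8.4, 0.5, 10.3]
gripper_width: 0.017
```

step_arm(commands=[[[0.03,0,0],0],[[0.06,0,0],0],[[0.06,0,0],0],[[0.06,0,0],0],[[0.06,0,0],0]])

```text
time: 22.05
eef_pos: [0.571, -0.1667, 0.06]
tool_rot: [-0.505, -0.495, 0.507, -0.493]
ft_force: [-8.0, 0.1, 10.0]
gripper_width: 0.0174
```

step_arm(commands=[[[0,0,0.03],0],[[0.02,0,0.03],0],[[0.04,0,0.03],0],[[0.04,0,0.03],0],[[0.04,0,0.03],0]])

```text
time: 22.47
eef_pos: [0.5746, -0.1667, 0.0604]
tool_rot: [0.506, 0.494, -0.506, 0.494]
ft_force: [0.4, -0.5, -3.1]
gripper_width: 0.0178
```

step_arm(commands=[[[0.02,0,0.0],0],[[0.04,0,0.0],0],[[0.04,0,0.0],0],[[0.04,0,0.0],0],[[0.04,0,0.0],0]])

```text
time: 22.88
eef_pos: [0.5754, -0.1666, 0.0606]
tool_rot: [-0.506, -0.494, 0.506, -0.494]
ft_force: [-1.2, -0.9, -4.1]
gripper_width: 0.0173
```

step_arm(commands=[[[0.02,0,0.0],0],[[0.04,0,0.0],0],[[0.04,0,0.0],0],[[0.04,0,0.0],0],[[0.04,0,0.0],0]])

```text
time: 23.3
eef_pos: [0.5756, -0.1667, 0.0605]
tool_rot: [-0.505, -0.494, 0.507, -0.493]
ft_force: [-5.5, -0.3, -0.4]
gripper_width: 0.0174
```

step_arm(commands=[[[0.02,0,0.0],0],[[0.04,0,0.0],0],[[0.04,0,0.0],0],[[0.04,0,0.0],0],[[0.04,0,0.0],0]])

```text
time: 23.72
eef_pos: [0.5757, -0.1667, 0.0605]
tool_rot: [-0.505, -0.495, 0.507, -0.493]
ft_force: [-7.8, -0.6, 1.6]
gripper_width: 0.0175
```

```bash
python3 bar.py w12.png; python3 - <<'E'
from h import *
im=cv2.imread("pics/w12.png").astype(int)
for v in(150,170,190,210,230): print(v,[int(x) for x in im[v,250:400:4].mean(1)])
E
```

```text
23.7167 [ 0.5757 -0.1667  0.0605] [-7.8 -0.6  1.6] 0.017450942651811054 jaw yaw -1.42
TCP in gauge frame mm -8.0 77.1 dyaw -0.03
150 [110, 110, 111, 111, 112, 112, 113, 113, 142, 185, 184, 186, 186, 187, 189, 190, 189, 189, 189, 187, 187, 175, 172, 152, 253, 253, 253, 252, 136, 137, 156, 252, 251, 252, 252, 189, 190, 188]
170 [109, 109, 109, 110, 110, 111, 111, 113, 112, 113, 112, 114, 115, 119, 120, 120, 121, 121, 124, 123, 124, 125, 126, 129, 217, 252, 252, 252, 133, 134, 212, 251, 251, 252, 249, 187, 185, 185]
190 [110, 110, 111, 111, 111, 110, 111, 112, 113, 113, 113, 116, 161, 163, 166, 170, 169, 252, 252, 252, 252, 252, 253, 252, 212, 171, 172, 171, 90, 90, 173, 172, 173, 175, 153, 119, 117, 118]
210 [107, 108, 108, 110, 111, 110, 111, 111, 112, 112, 113, 111, 157, 163, 165, 169, 169, 170, 168, 166, 166, 168, 169, 167, 146, 168, 169, 170, 83, 84, 170, 168, 172, 172, 123, 115, 113, 113]
230 [109, 109, 110, 112, 111, 111, 112, 111, 111, 112, 112, 112, 153, 162, 163, 169, 167, 170, 167, 164, 165, 168, 168, 163, 142, 166, 167, 152, 78, 78, 168, 166, 171, 169, 111, 112, 112, 111]
```

step_arm(commands=[[[-0.03,0,0.01],0],[[-0.03,-0.07,0.01],0],[[-0.03,-0.15,0.01],0],[[-0.04,-0.22,0.01],0],[[-0.04,-0.28,0.01],0]])

```text
time: 24.18
eef_pos: [0.5755, -0.1738, 0.0603]
tool_rot: [0.506, 0.495, -0.506, 0.493]
ft_force: [-5.3, 4.0, -2.3]
gripper_width: 0.0175
```

step_arm(commands=[[[0,-0.02,0.0],0],[[0,-0.03,0.0],0],[[0,-0.03,0.0],0],[[0,-0.03,0.0],0],[[0,-0.03,0.0],0]])

```text
time: 24.6
eef_pos: [0.5755, -0.1746, 0.0603]
tool_rot: [0.506, 0.495, -0.506, 0.493]
ft_force: [-5.1, 3.7, -2.2]
gripper_width: 0.0175
```

```bash
python3 bar.py w13.png
```

```text
24.6 [ 0.5755 -0.1746  0.0603] [-5.1  3.7 -2.2] 0.01754492074886367 jaw yaw -1.37
TCP in gauge frame mm -8.0 69.2 dyaw 0.02
```

step_arm(commands=[[[0,-0.02,0.0],0],[[0,-0.04,0.0],0],[[0,-0.05,0.0],0],[[0,-0.05,0.0],0],[[0,-0.05,0.0],0]])

```text
time: 25.07
eef_pos: [0.5755, -0.1759, 0.0603]
tool_rot: [0.506, 0.496, -0.506, 0.492]
ft_force: [-5.4, 2.8, -2.9]
gripper_width: 0.0177
```

step_arm(commands=[[[0,-0.02,0.0],0],[[0,-0.04,0.0],0],[[0,-0.04,0.0],0],[[0,-0.04,0.0],0],[[0,-0.04,0.0],0]])

```text
time: 25.48
eef_pos: [0.5754, -0.1771, 0.0603]
tool_rot: [0.506, 0.496, -0.506, 0.492]
ft_force: [-5.3, 3.4, -2.1]
gripper_width: 0.0176
```

step_arm(commands=[[[0,-0.02,0.0],0],[[0,-0.04,0.0],0],[[0,-0.04,0.0],0],[[0,-0.04,0.0],0],[[0,-0.04,0.0],0]])

```text
time: 25.9
eef_pos: [0.5754, -0.1777, 0.0603]
tool_rot: [0.506, 0.496, -0.505, 0.492]
ft_force: [-5.6, 5.7, -1.3]
gripper_width: 0.0175
```

step_arm(commands=[[[0,-0.02,0.0],0],[[0,-0.04,0.0],0],[[0,-0.04,0.0],0],[[0,-0.04,0.0],0],[[0,-0.04,0.0],0]])

```text
time: 26.32
eef_pos: [0.5754, -0.1778, 0.0603]
tool_rot: [0.507, 0.497, -0.505, 0.492]
ft_force: [-4.1, 8.6, -0.6]
gripper_width: 0.0174
```

step_arm(commands=[[[0,-0.01,-0.03],0],[[0,-0.02,-0.03],0],[[0,-0.02,-0.03],0],[[0,-0.02,-0.03],0],[[0,-0.02,-0.03],0]])

```text
time: 26.73
eef_pos: [0.5754, -0.1778, 0.0602]
tool_rot: [0.507, 0.497, -0.504, 0.492]
ft_force: [-7.2, 11.0, 6.0]
gripper_width: 0.0175
```

```bash
python3 bar.py w14.png
```

```text
26.7333 [ 0.5754 -0.1778  0.0602] [-7.2 11.   6. ] 0.017531506067918364 jaw yaw -1.28
TCP in gauge frame mm -8.0 66.1 dyaw 0.11
```

step_arm(commands=[[[-0.01,0.03,0.01],0],[[-0.03,0.06,0.03],0],[[-0.04,0.1,0.04],0],[[-0.04,0.1,0.04],0],[[-0.04,0.1,0.04],0]])

```text
time: 27.2
eef_pos: [0.5753, -0.1777, 0.061]
tool_rot: [0.506, 0.495, -0.506, 0.493]
ft_force: [-2.8, 5.1, -4.2]
gripper_width: 0.0174
```

step_arm(commands=[[[0,0.02,-0.02],0],[[0,0.05,-0.03],0],[[0,0.05,-0.03],0],[[0,0.05,-0.03],0],[[0,0.05,-0.03],0]])

```text
time: 27.62
eef_pos: [0.5754, -0.1776, 0.0608]
tool_rot: [-0.506, -0.494, 0.506, -0.494]
ft_force: [-6.4, 1.6, -0.6]
gripper_width: 0.0174
```

step_arm(commands=[[[0,0,0],0],[[0,0,0],0],[[0,0,0],0],[[0,0,0.02],0],[[0,0,0.05],0]], gripper=0.45)

```text
time: 28.03
eef_pos: [0.5764, -0.1777, 0.0624]
tool_rot: [0.506, 0.493, -0.506, 0.494]
ft_force: [-0.7, -0.1, -1.3]
gripper_width: 0.0383
```

step_arm(commands=[[[0,0,0.3],0],[[0,0,0.8],0],[[0,0,1.6],0],[[0,0,2.6],0],[[0,0,3.6],0]])

```text
time: 28.45
eef_pos: [0.5754, -0.1771, 0.1715]
tool_rot: [-0.506, -0.494, 0.506, -0.494]
ft_force: [0.4, -0.5, -0.1]
gripper_width: 0.0384
```

```bash
cat > chk.py <<'E'
from h import *
import sys
s=status.read_state(); cal=viewer.get_calibration("wrist"); im=grab("wrist",sys.argv[1]); grab("top","t_"+sys.argv[1])
R=Rot.from_quat(s["tool_rot"]).as_matrix(); print(s["time"],s["eef_pos"].round(4),s["ft_force"].round(1),"jaw yaw",np.degrees(np.arctan2(R[1,1],R[0,1])).round(2))
import pickle; pickle.dump(cal,open(sys.argv[1]+".pkl","wb"))
O=np.array([.5842,-.1821]);psi=np.radians(-1.39);ex=np.array([np.cos(psi),np.sin(psi)]);ey=np.array([-ex[1],ex[0]])
F=lambda x,y,z:np.r_[O+ex*x+ey*y,z]
# expected top-face corners of gauged bar, fence corners
P=[F(-.018,-.062,.068),F(0,-.062,.068),F(0,.068,.068),F(-.018,.068,.068),F(0,.115,.036),F(.02,.115,.036)]
q=proj("wrist",P); print(q.round(1).tolist())
for a in q: cv2.circle(im,tuple(int(round(t)) for t in a),2,(0,0,255),-1)
cv2.imwrite("pics/m_"+sys.argv[1],im)
E
python3 chk.py v1.png; python3 - <<'E'
from h import *
im=cv2.imread("pics/v1.png"); 
for v in range(60,420,24): print(v,[int(x) for x in im[v,260:400:4].mean(1)])
E
```

```text
28.45 [ 0.5754 -0.1771  0.1715] [ 0.4 -0.5 -0.1] jaw yaw -1.4
[[302.0, 324.9], [325.6, 324.8], [326.2, 149.4], [298.3, 149.4], [325.4, 75.4], [354.5, 75.4]]
60 [69, 70, 70, 71, 72, 72, 71, 72, 73, 74, 75, 76, 77, 77, 80, 81, 79, 78, 79, 79, 79, 79, 79, 80, 83, 82, 81, 80, 80, 79, 77, 76, 74, 72, 77]
84 [197, 198, 198, 199, 200, 202, 201, 199, 199, 199, 201, 202, 202, 203, 202, 204, 204, 205, 199, 253, 254, 251, 145, 249, 254, 254, 201, 203, 202, 200, 201, 187, 183, 221, 221]
108 [198, 199, 200, 200, 202, 201, 201, 201, 202, 202, 202, 203, 203, 204, 204, 203, 201, 205, 178, 254, 254, 251, 148, 254, 254, 254, 205, 206, 206, 205, 204, 205, 225, 222, 198]
132 [116, 117, 118, 117, 117, 119, 119, 198, 203, 204, 203, 203, 205, 206, 206, 205, 203, 200, 177, 254, 254, 251, 149, 254, 254, 252, 205, 204, 203, 203, 202, 200, 224, 225, 91]
156 [114, 116, 116, 116, 118, 120, 119, 119, 122, 122, 121, 123, 169, 177, 181, 254, 254, 254, 253, 223, 253, 249, 143, 253, 254, 229, 128, 202, 203, 209, 224, 223, 222, 219, 82]
180 [117, 117, 117, 118, 117, 118, 121, 122, 120, 121, 120, 107, 163, 175, 179, 17
[... 887 characters left out ...]
, 195, 168, 253, 254, 132, 249, 245, 113, 74, 68, 61, 110, 109, 109, 203, 82, 80, 77]
324 [102, 103, 54, 55, 56, 194, 243, 243, 243, 243, 244, 244, 235, 252, 253, 253, 252, 252, 175, 245, 245, 250, 250, 250, 250, 250, 63, 61, 60, 64, 109, 107, 107, 53, 50]
348 [125, 50, 47, 47, 50, 89, 90, 88, 89, 90, 91, 94, 97, 96, 97, 99, 99, 101, 177, 252, 250, 136, 254, 254, 96, 96, 93, 58, 56, 53, 59, 129, 52, 48, 46]
372 [36, 43, 38, 48, 71, 74, 74, 76, 76, 77, 79, 81, 86, 88, 89, 91, 89, 88, 87, 86, 85, 84, 84, 86, 85, 85, 85, 85, 48, 51, 46, 46, 44, 43, 40]
396 [33, 60, 59, 63, 63, 64, 66, 65, 67, 67, 70, 72, 76, 77, 78, 79, 80, 78, 76, 74, 73, 74, 73, 75, 75, 74, 76, 76, 74, 73, 39, 38, 37, 36, 35]
```

step_arm(commands=[[[-0.1,0,0],6],[[-0.2,-0.1,0],12],[[-0.3,-0.3,0],18],[[-0.4,-0.5,0],24],[[-0.6,-0.7,0],30]], gripper=1.0)

```text
time: 28.97
eef_pos: [0.5579, -0.1984, 0.1701]
tool_rot: [0.359, 0.609, -0.359, 0.609]
ft_force: [-1.3, 0.5, 0.1]
gripper_width: 0.0851
```

step_arm(commands=[[[-0.1,-0.2,0],6],[[-0.2,-0.4,0],12],[[-0.3,-0.6,0],18],[[-0.4,-0.8,0],24],[[-0.6,-1.0,0],30]])

```text
time: 29.38
eef_pos: [0.5398, -0.2286, 0.17]
tool_rot: [0.19, 0.681, -0.19, 0.681]
ft_force: [0.1, -0.0, 0.1]
gripper_width: 0.0855
```

step_arm(commands=[[[-0.1,-0.2,0],6],[[-0.2,-0.4,0],12],[[-0.3,-0.6,0],18],[[-0.4,-0.7,0],24],[[-0.43,-0.7,0],30]])

```text
time: 29.8
eef_pos: [0.5263, -0.2499, 0.17]
tool_rot: [0.007, 0.707, -0.007, 0.707]
ft_force: [1.1, 0.1, -0.4]
gripper_width: 0.0852
```

step_arm(commands=[[[0,0,0],0],[[0,0,0],0],[[0,0,0],0],[[0,0,0],0],[[0,0,0],0]])

```text
time: 30.22
eef_pos: [0.5269, -0.2491, 0.17]
tool_rot: [0.009, 0.707, -0.009, 0.707]
ft_force: [0.3, -0.6, 0.4]
gripper_width: 0.0854
```

```bash
python3 chk.py v2.png;  python3 - <<'E'
from h import *
im=cv2.imread("pics/v2.png"); hsv=cv2.cvtColor(im,cv2.COLOR_BGR2HSV)
for v in range(200,330,6): print(v,[int(x) for x in im[v,250:480:6].mean(1)])
E
```

```text
30.2167 [ 0.5269 -0.2491  0.17  ] [ 0.3 -0.6  0.4] jaw yaw 88.56
[[332.0, 297.3], [331.8, 319.2], [508.4, 319.3], [512.5, 297.3], [546.1, 298.8], [541.3, 320.1]]
200 [61, 62, 208, 212, 211, 211, 214, 214, 127, 125, 125, 127, 128, 127, 127, 127, 97, 102, 114, 113, 113, 115, 116, 115, 116, 115, 115, 115, 116, 117, 182, 194, 194, 192, 193, 191, 190, 189, 188]
206 [62, 63, 160, 212, 135, 174, 158, 128, 127, 124, 125, 132, 107, 99, 99, 99, 99, 103, 113, 114, 115, 114, 115, 116, 117, 117, 117, 117, 118, 132, 198, 195, 193, 193, 192, 192, 192, 190, 189]
212 [62, 62, 124, 200, 74, 64, 97, 108, 98, 98, 98, 102, 98, 98, 98, 98, 100, 102, 114, 115, 116, 116, 116, 117, 116, 118, 117, 117, 179, 197, 197, 197, 196, 192, 194, 194, 192, 191, 190]
218 [66, 66, 128, 207, 136, 96, 98, 99, 99, 98, 100, 100, 99, 98, 98, 100, 99, 103, 116, 114, 115, 116, 117, 116, 116, 117, 116, 117, 196, 196, 197, 196, 193, 193, 195, 193, 192, 190, 190]
224 [66, 65, 76, 208, 126, 108, 113, 113, 98, 98, 99, 99, 99, 97, 113, 115, 114, 114, 115, 114, 115, 114, 115, 117, 118, 117, 118, 196, 198, 198, 197, 198, 195, 195, 196,
[... 2631 characters left out ...]
204, 213, 213, 213, 214, 215, 215, 216, 217, 204, 180, 252, 252, 252, 252, 252, 252, 252, 252, 252, 252, 252, 252, 252, 252]
314 [74, 77, 78, 181, 254, 254, 250, 206, 207, 207, 201, 187, 187, 191, 200, 207, 208, 209, 209, 209, 210, 211, 211, 212, 254, 254, 251, 251, 251, 57, 59, 108, 108, 251, 251, 251, 251, 251, 251]
320 [77, 79, 79, 142, 241, 226, 241, 240, 204, 143, 140, 186, 186, 190, 128, 151, 189, 206, 207, 209, 238, 238, 239, 237, 238, 205, 205, 212, 237, 56, 55, 58, 108, 107, 231, 231, 230, 230, 229]
326 [74, 75, 78, 97, 207, 63, 146, 209, 206, 70, 62, 185, 187, 190, 68, 113, 211, 209, 209, 209, 209, 210, 209, 210, 210, 208, 211, 210, 210, 56, 55, 56, 107, 106, 94, 57, 210, 208, 210]
```

step_arm(commands=[[[-0.03,0,-0.9],0],[[-0.03,0,-2.0],0],[[-0.03,0,-3.1],0],[[-0.03,0,-4.0],0],[[-0.03,0,-4.3],0]])

```text
time: 30.73
eef_pos: [0.5234, -0.2476, 0.037]
tool_rot: [0.01, 0.709, -0.008, 0.705]
ft_force: [-1.5, -0.4, -0.2]
gripper_width: 0.0852
```

step_arm(commands=[[[0,0,0],0],[[0,0,0],0],[[0,0,0],0],[[0,0,0],0],[[0,0,0],0]], gripper=0.15, newtons=20)

```text
time: 31.15
eef_pos: [0.5271, -0.25, 0.0427]
tool_rot: [0.008, 0.706, -0.009, 0.708]
ft_force: [-0.1, -0.7, 0.1]
gripper_width: 0.0254
```

step_arm(commands=[[[0,0,0],0],[[0,0,0],0],[[0,0,0],0],[[0,0,0],0],[[0,0,0],0]])

```text
time: 31.57
eef_pos: [0.5271, -0.2494, 0.0427]
tool_rot: [0.008, 0.706, -0.009, 0.708]
ft_force: [-0.6, 2.1, 6.0]
gripper_width: 0.0236
```

step_arm(commands=[[[0.04,0,0.47],0],[[0.15,0,0.92],0],[[0.34,-0.01,1.35],0],[[0.6,-0.01,1.74],0],[[0.91,-0.02,2.08],0]])

```text
time: 31.98
eef_pos: [0.552, -0.2498, 0.1041]
tool_rot: [0.009, 0.708, -0.009, 0.706]
ft_force: [-1.0, -0.9, -4.9]
gripper_width: 0.0233
```

step_arm(commands=[[[0.37,-0.01,0.29],0],[[0.78,-0.02,0.51],0],[[1.22,-0.03,0.67],0],[[1.68,-0.04,0.74],0],[[2.15,-0.05,0.74],0]])

```text
time: 32.4
eef_pos: [0.6175, -0.2513, 0.1277]
tool_rot: [0.008, 0.707, -0.009, 0.707]
ft_force: [-3.5, 0.4, 4.5]
gripper_width: 0.0233
```

step_arm(commands=[[[0,0,0],0],[[0,0,0],0],[[0,0,0],0],[[0,0,0],0],[[0,0,0],0]])

```text
time: 32.82
eef_pos: [0.6187, -0.2514, 0.1276]
tool_rot: [0.008, 0.706, -0.009, 0.708]
ft_force: [0.6, 0.9, 5.8]
gripper_width: 0.0234
```

step_arm(commands=[[[0,0,0],0],[[0,0,0],0],[[0,0,0.0],0],[[0,0,0],0],[[0,0,0.1],0]], gripper=1.0)

```text
time: 33.23
eef_pos: [0.6171, -0.2512, 0.1278]
tool_rot: [0.009, 0.708, -0.008, 0.707]
ft_force: [0.3, -0.2, -0.1]
gripper_width: 0.0814
```

step_arm(commands=[[[0,0,0.5],0],[[0,0,1.4],0],[[-0.6,0.6,2.4],0],[[-1.6,1.4,3.2],0],[[-2.6,2.2,3.6],0]])

```text
time: 33.65
eef_pos: [0.5422, -0.1872, 0.2384]
tool_rot: [0.008, 0.706, -0.01, 0.708]
ft_force: [0.4, 0.8, 1.0]
gripper_width: 0.0851
```

step_arm(commands=[[[-1,0,0],0],[[-2,0,0],0],[[-2,0,0.0],0],[[-2,0,0],0],[[-2,0,0],0]])

```text
time: 34.07
eef_pos: [0.4821, -0.1871, 0.2365]
tool_rot: [0.009, 0.706, -0.009, 0.708]
ft_force: [0.6, 0.2, 0.1]
gripper_width: 0.0855
```

step_arm(commands=[[[0,0,0],0],[[0,0,0],0],[[0,0,0.0],0],[[0,0,0],0],[[0,0,0],0]])

```text
time: 34.48
eef_pos: [0.4815, -0.1866, 0.2356]
tool_rot: [0.009, 0.707, -0.008, 0.707]
ft_force: [-0.2, -0.4, 0.1]
gripper_width: 0.0853
```

```bash
python3 chk.py v3.png; python3 - <<'E'
from h import *
im=cv2.imread("pics/m_v3.png"); cv2.imwrite("pics/v3z.png",cv2.resize(im[180:380,180:480],None,fx=2.6,fy=2.6,interpolation=cv2.INTER_CUBIC))
E
```

```text
34.4833 [ 0.4815 -0.1866  0.2356] [-0.2 -0.4  0.1] jaw yaw 88.61
[[264.3, 309.6], [265.2, 326.3], [400.8, 326.1], [402.1, 309.5], [439.2, 309.4], [437.2, 326.1]]
```

```bash
python3 - <<'E'
from h import *
import pickle
cal=pickle.load(open("v3.png.pkl","rb")); im=cv2.imread("pics/v3.png"); g=im.astype(float).mean(2)
O=np.array([.5842,-.1821]);psi=np.radians(-1.39);ex=np.array([np.cos(psi),np.sin(psi)]);ey=np.array([-ex[1],ex[0]]); G=O-.062*ey
for u in(285,330,375): print(u,"col 270-340",g[270:340,u].astype(int).tolist())
for v in(295,300,318): print(v,"L",g[v,255:275].astype(int).tolist(),"R",g[v,390:415].astype(int).tolist())
W=lambda P,z:[((((w[:2]-G)@ex)*1000).round(1),(((w[:2]-G)@ey)*1000).round(1)) for w in cast("wrist",P,z,cal)]
rows=[(u,300+np.diff(g[300:318,u]).argmax()+.5) for u in range(280,395,12)]; print("front top edge (x -18)",[r[1] for r in rows],W(rows,.068))
Fz=lambda x,y,z:np.r_[O+ex*x+ey*y,z]
for th in(0,1.35,1.64): print("barrel pred",th,proj("wrist",[Fz(.03-.085*np.cos(th),-.07,.042+.085*np.sin(th))],cal))
dark=(g<75)[320:430,200:300]; ys,xs=np.where(dark); print("dark",len(xs)); 
for v in range(330,400,6): print(v,g[v,215:285:5].astype(int).tolist())
E
```

```text
285 col 270-340 [144, 200, 217, 217, 218, 218, 217, 217, 207, 202, 202, 201, 184, 152, 132, 128, 127, 127, 128, 129, 128, 124, 123, 102, 79, 71, 75, 99, 122, 130, 131, 130, 128, 129, 129, 125, 126, 128, 126, 175, 243, 253, 254, 254, 254, 254, 254, 254, 254, 254, 254, 254, 254, 254, 254, 252, 228, 204, 212, 213, 213, 213, 212, 211, 212, 168, 107, 92, 92, 92]
330 col 270-340 [148, 148, 148, 148, 147, 148, 149, 149, 139, 135, 133, 133, 132, 134, 126, 123, 124, 123, 124, 124, 123, 126, 125, 122, 124, 125, 125, 124, 124, 125, 125, 125, 125, 125, 127, 126, 128, 129, 127, 151, 190, 211, 214, 216, 219, 219, 220, 220, 219, 250, 254, 254, 254, 254, 254, 252, 232, 211, 210, 209, 209, 209, 209, 209, 213, 167, 104, 92, 92, 92]
375 col 270-340 [218, 218, 219, 218, 218, 217, 217, 219, 209, 204, 205, 204, 189, 149, 128, 129, 129, 129, 129, 130, 125, 124, 103, 75, 67, 67, 72, 98, 122, 131, 131, 131, 131, 132, 134, 128, 127, 128, 125, 206, 249, 254, 254, 254, 254, 254, 254, 254, 254, 254, 254, 254, 254, 254, 254, 251, 230, 212, 212, 212, 211, 211, 211, 211, 212, 164, 97, 126, 156, 166]
295 L [196, 196
[... 1524 characters left out ...]
5, 105, 107, 180, 115, 115, 111, 111, 111, 104, 167]
342 [45, 48, 81, 81, 83, 84, 111, 107, 108, 110, 106, 102, 122, 177]
348 [45, 46, 78, 81, 82, 84, 247, 249, 248, 239, 104, 90, 89, 89]
354 [43, 51, 79, 80, 81, 82, 243, 249, 248, 246, 101, 86, 87, 87]
360 [41, 76, 78, 78, 80, 81, 225, 249, 248, 247, 100, 86, 86, 86]
366 [46, 72, 74, 74, 75, 77, 152, 196, 217, 213, 94, 81, 81, 81]
372 [71, 72, 73, 74, 75, 77, 102, 101, 105, 107, 77, 80, 79, 79]
378 [69, 69, 70, 72, 72, 74, 102, 99, 107, 91, 78, 77, 78, 78]
384 [68, 69, 71, 71, 73, 93, 99, 97, 102, 89, 76, 76, 75, 74]
390 [66, 68, 69, 69, 60, 59, 57, 56, 56, 54, 75, 73, 73, 73]
396 [66, 65, 67, 67, 106, 103, 101, 100, 99, 70, 70, 70, 71, 70]
```

```bash
python3 -c "
from workcell import env
print(env.close_job())"
```

```text
the job is handed in; nothing more can be done
None
```

I handed the job in at about 34.5 s of the 66 s allowed. The bar was standing gauged against the fence and the stop was back up. No verdict is reported.

**What I did**
1. I pinched the barrel and swung the stop down until it bottomed on the fence, at about 20 N.
2. I tipped the large white bar in the V rest, turned it upright between the fingers and stood it on the base plate.
3. I slid it against the fence, then against the stop. It stalled there with a side force of about 9–11 N (about 3–4 N of that was sliding friction) for roughly 0.8 s, then I let go.
4. I swung the stop back up to about 1.64 rad, released it and moved the arm clear.

**Last checks**
- **Bar:** In the final wrist view its ends and top edges were within about 1 px (about 1 mm) of the gauged place, and its length was within about 0.01 rad of the fence line.
- **Stop:** The barrel showed where an angle of about 1.64 rad puts it.
- **Arm:** The wrist force was near zero, so it was touching nothing.

**What disagreed or went unchecked**
- One wrist view, taken right after letting go of the bar, showed both the fence and the bar shifted about 4–6 mm. I put that down to the camera still moving, because two later settled views matched.
- The fence contact came about 1 mm farther than my camera estimate, so the final check used a fixture position corrected by that contact.
- I checked the final state by numbers only, because I had used up the 12 picture views. I also did not re-measure the stamp, tin, carton or counter; the arm did not work near them.

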